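Lock the puzzle canister by its slim ring

TASK

Lock the round puzzle canister: take the steel pin out of its wooden rest, stand it in the hole in the canister's top collar and let go, so that it rests on the slim steel ring below. Then turn only that ring slowly clockwise (seen from above), without touching the fixed collar above it or the jar below it, until the pin drops fully home, and turn on gently until you feel the ring come up firmly against the pin; stop there without forcing it, let go, and leave the other things on the table where they are.

Things in the scene. Friction and masses are not known exactly. Their poses are not given: they have to be found in the camera images.
- canister: Round wooden canister, fixed to the table; origin at the table under its axis, z up, x towards the side where the collar's hole is. From below: cork foot (radius 52 mm, z 0 to 6 mm), jar, turning steel ring, collar, all on one vertical axis; 96 mm tall in all
- jar: Fixed round wooden jar of the canister, radius 44 mm, z 6 to 66 mm above the table; its flat top lies right under the ring and stands out 12 mm beyond it as a ledge. Origin at the centre of its underside. Not to be touched by the fingers (more than 1.5 N)
- ring: Slim ribbed steel ring, radius 32 mm, z 66 to 80 mm above the table, between jar and collar; origin on the axis at its underside. It turns about the vertical axis against steady friction of about 0.42 N m and stays where left. Hidden in it is a round through pocket, radius 8 mm, 16 mm from the axis; where along the ring is not told: it must be found by feel
- ring_axis (a point): On the ring's axis at its mid height, 73 mm above the table. Pinched with under about 10 N it slips, with 24 N it holds. Turn it clockwise from above by 0.3 to 1.0 rad for the pin to drop, then 0.2 to 0.45 rad more until the pocket's wall bears firmly on the pin: there it must press with 4 N or more for a moment (torque 0.064 N m above running) and never with over 20 N (0.32 N m above)
- collar: Fixed wooden collar on top of the ring, radius 27 mm (5 mm less than the ring), z 80 to 96 mm above the table; origin on the axis at its underside, x towards its hole. Not to be touched by the fingers (more than 1.5 N)
- collar_hole (a point): Centre of the mouth of the collar's round through hole, on the collar's top face 96 mm above the table, 16 mm from the axis; hole radius 7 mm (1 mm of play all round for the pin). The hole is 16 mm deep, its floor is the top of the ring
- pin: Loose steel locking pin, about 80 g, upright: shaft radius 6 mm, 29 mm long, foot chamfered by 1.6 mm, then a round head, radius 9 mm, 24 mm tall (53 mm in all). Origin at the centre of its foot, z up. Foot above the table: 5 mm in the rest, 80 mm standing in the collar on the ring, 67 mm fully home (head on the collar). Do not press it on collar or ring with over 20 N
- pin_head (a point): Middle of the pin's round head, 41 mm above its foot; the head is 18 mm wide and 24 mm tall, to be gripped from above
- rest: Fixed square wooden rest, 62 x 62 mm, 34 mm tall, with the pin standing in the hole in its middle (radius 7 mm); origin at the centre of its underside
- pawn: Small wooden pawn, 54 mm tall, 30 mm wide; origin under it. Bystander
- piece: Thick wooden jigsaw piece, about 48 mm wide, 10 mm thick; origin under the middle of its square part. Bystander
- hourglass: Wooden hourglass-shaped timer, 90 mm tall, 52 mm wide; origin under it. Bystander
- glass0: Empty drinking glass, radius 34 mm, 105 mm tall, on a dark coaster, on the left; origin under it. Bystander
- glass1: Empty drinking glass, radius 34 mm, 105 mm tall, on a dark coaster, on the right; origin under it. Bystander
Mind the look-alikes: they are no part of the job. Several things look just like the pin: the one meant starts farthest from the robot's base.

How it is judged (in metres and radians):
On the way, in this order (a step that is already met when the one before it is completed fails the run):
1. the pin stands, let go, in the collar's hole on top of the ring (horizontal distance between pin and collar_hole below 0.004 m and z of pin in the frame of collar_hole between -0.021 and -0.012 m and contact force between the fingers and pin below 0.1 N), for 0.2 s.
2. with the ring turned, the pin has dropped fully home (horizontal distance between pin and collar_hole below 0.005 m and z of pin in the frame of collar_hole below -0.0265 m), for 0.1 s.
3. the ring has been turned on until it bears firmly on the pin (4 N or more) (z of pin in the frame of collar_hole below -0.025 m and contact force between ring and pin above 4 N), for 0.05 s.
At the end, for the whole second after the job is handed in: The pin stands upright (within 0.2 rad) and fully home in the collar's hole and the ring's pocket, its head on the collar (within about 4 mm), and pin and ring are at rest (horizontal distance between pin and collar_hole below 0.005 m and z of pin in the frame of collar_hole below -0.025 m and angle between pin's own z axis and vertical below 0.2 rad and linear speed of pin below 0.02 m/s and angular speed of ring below 0.05 rad/s); the robot touches nothing.
It fails at once if the fingers touch the collar above the ring (more than 1.5 N) (contact force between the fingers and collar above 1.5 N).
It fails at once if the fingers touch the jar below the ring (more than 1.5 N) (contact force between the fingers and jar above 1.5 N).
It fails at once if the ring is forced against the pin, or the pin pressed on the ring (more than 20 N) (contact force between ring and pin above 20 N).
It fails at once if the pin, not yet home, is rammed against the collar (more than 20 N) (contact force between collar and pin above 20 N and z of pin in the frame of collar_hole above -0.022 m).
It fails at once if a bystander is moved by more than 20 mm (distance of any of pawn, piece, hourglass, glass0, glass1 from where it was at the start of the episode above 0.02 m).
It also fails if it takes over 72 s, if anything falls off the work surface, if the arm or the gripper's body presses on something with over 40 N, if the wrist force passes 120 N, or if a joint passes its speed limit or range.

ROBOT

A 6-joint arm with a two-finger parallel gripper is mounted at the origin on the work surface. World frame = base frame: x ahead of the robot, y to its left, z up, the work surface at z = 0. Lengths are in mm, angles in rad, forces in N, time in s.
With the tool pointing down it reaches from about 275 to 1000 mm from the base axis. Payload 8.4 kg.
Tool frame: the origin (TCP) lies at the very end of the fingers, on their centre line; the grasp point (between the pads) lies 19 mm behind it; z points along the fingers, y is the line along which they close (so a half turn about z gives the same grasp; the last joint's range is limited). The gripper opens to 85 mm and grips with 20 to 120 N. Pads are 22 mm wide; open, the fingers measure 114 mm over their backs; the gripper's body (76 mm by 85 mm) begins 54 mm behind the grasp point. The pads swing forward as they close: fully open they stand 13 mm farther back than shut.
Start: joints at [1.148, 0.353, 1.633, -0, 1.155, -0.002], TCP at [255.306, 570.48, 231.281] pointing down, gripper open.
Joint ranges: [-2.63, 2.63], [-0.92, 2.1], [0.06, 2.66], [-1.3, 4.44], [0, 2.69], [-3.02, 3.02]. Speed limits (rad/s): [2.22, 2.22, 2.79, 3.14, 3.14, 3.14].

INTERFACE

Orientations are given as [roll, pitch, yaw] about the fixed x, y, z axes, in that order (R = Rz(yaw) Ry(pitch) Rx(roll)).
In Python, from rig import sensors, grab_frame, camera_params, order gives the robot as it stands. The module is installed in compiled form; this text tells all that it offers.
- The arm moves only by the tool move_arm, never from a script. Its argument "motion" is a list of rows, each a list of 7 numbers: the turn, a rotation vector about the tool's x, y, z in parts of the range, where 1.0 means 180 degrees, then the shift along the tool's x, y, z in parts of the range, where 1.0 means 0.75 m, then the finger opening in m, from 0 to 0.0854. A call has 1 to 8 rows; each row is the pose to reach, as a shift and turn from the pose commanded when the call began, along the tool's axes at that moment; what a row does not reach only later rows make up. A row lasts 1/8 s, in which the tool goes at most 62.5 mm and 10.7 degrees, less where a joint would pass 70% of its speed; a pose out of reach is approached as far as the arm can. A shift or turn number past 1, either way, is cut back to 1. A call with a gripper value outside its range is refused whole. The fingers move at their own pace and stop on an object; "grip_force" is the grip in N (left out, the last holds). Time passes only in rows, so rows that repeat a pose let the fingers close. It gives the time, the measured TCP pose, the force, the opening and the grip force at its end, in the units of the state.
- sensors.sense(): the state, without advancing time (a new reading comes with each control period).
- grab_frame(name): name is "side" or "top" or "wrist"; returns (picture, depth): 420x560x3 uint8, red, green, blue; 420x560 float32, mm along the optical axis (not along the pixel's ray), 0 where there is no reading.
- camera_params(name): a dict with "camera_matrix" (3x3 intrinsics, pixels), "world_from_camera" (4x4, takes a point from camera to world coordinates). Camera axes: x right, y down, z forward; pixel columns grow to the right and rows downward; lengths in mm; the calibration is good to about 2 mm. A picture is of the moment at which its call begins: read the wrist's pose just before it. camera_params takes no time and is no camera call; for the wrist camera it gives the pose at the moment of the call.
- order.sign_off(): hands the job in; it is judged then, once.
The state is a dict: "clock": time; "qpos": joint angles; "qvel": joint speeds; "joint_efforts": joint torques, N m; "eef_pos": TCP position; "tcp_rot": TCP orientation; "contact_force": force on the tool from outside, world axes, zero at the start; "wrist_torque": the same for the moment, N m; "opening": opening from 0.0 (shut) to 1.0 (fully open); "grasp_force": force on a finger pad.
Only numpy, scipy, OpenCV 4.12 (cv2) and the standard library are available. Lean on these libraries where they do the work, as an engineer would, in place of code of your own. Each camera call takes 0.05 s, during which the arm holds its last target. There are 200 camera calls.

## Working session

There is one attempt and no reset: what is moved stays moved. The work goes in short steps, Python scripts to look and compute and a tool call to move; the robot and the scene stay as the last step left them, time stands still between calls to the robot, and variables do not carry over. Pictures are saved under pics/ and viewed, at most 10 in all, crops included, and the job is handed in when it is done.

Besides the shell and the picture viewer there is one more tool, called after "Request:" as name(argument=value, ...) on one line, values as JSON. move_arm: Moves the arm, as the interface text tells. Its arguments: {"type":"object","properties":{"motion":{"type":"array","items":{"type":"array","items":{"type":"number"}}},"grip_force":{"type":"number"}},"required":["motion"]}

```bash
mkdir -p pics
python3 - <<'E'
from rig import sensors, grab_frame, camera_params
import cv2, numpy as np
s=sensors.sense(); print(s)
for n in ("top","side"):
    im,d=grab_frame(n); cv2.imwrite(f"pics/{n}0.png",im[:,:,::-1]); np.save(f"pics/{n}0.npy",d); np.save(f"pics/{n}0rgb.npy",im)
    p=camera_params(n); print(n,p)
E
```

```text
{'clock': 0.0, 'qpos': array([ 1.14761512e+00,  3.53640175e-01,  1.63414102e+00, -3.51446279e-05,
        1.15521632e+00, -2.36414453e-03]), 'qvel': array([-7.15972709e-04, -1.28661693e-03, -2.58978348e-03, -1.45794714e-05,
        7.89797698e-04, -1.60581928e-03]), 'joint_efforts': array([ 7.13644458e-04, -6.05240750e+01, -3.42065191e+01,  1.03116227e-05,
        9.60477220e-03, -1.39178499e-05]), 'eef_pos': array([255.1067389 , 570.03423361, 230.56372471]), 'tcp_rot': array([-3.14018772e+00,  2.88118512e-05,  2.72078983e+00]), 'contact_force': array([-0.36536801,  0.13108506,  0.00347058]), 'wrist_torque': array([ 0.0243602 , -0.03519048,  0.02528424]), 'grasp_force': 0.0, 'opening': 1.0039297900022601}
top {'camera_matrix': array([[436.37503938,   0.        , 273.68093777],
       [  0.        , 436.37503938, 213.2068593 ],
       [  0.        ,   0.        ,   1.        ]]), 'world_from_camera': array([[ 3.55060042e-02, -9.77398012e-01,  2.08404536e-01,
         4.07616007e+02],
       [-9.99363711e-01, -3.54327480e-02,  4.08587399e-03,
        -2.59832275e+01],
       [ 3.39082028e-03, -2.08417003e-01, -9.78034179e-01,
         9.14148426e+02],
       [ 0.00000000e+00,  0.00000000e+00,  0.00000000e+00,
         1.00000000e+00]])}
side {'camera_matrix': array([[444.53761547,   0.        , 276.06899862],
       [  0.        , 444.53761547, 205.16840607],
       [  0.        ,   0.        ,   1.        ]]), 'world_from_camera': array([[ 7.24263932e-01, -4.05379363e-01,  5.57771754e-01,
         9.56608007e+01],
       [-6.89520034e-01, -4.23491455e-01,  5.87551794e-01,
        -4.93439775e+02],
       [-1.96980051e-03, -8.10137371e-01, -5.86236779e-01,
         5.85009839e+02],
       [ 0.00000000e+00,  0.00000000e+00,  0.00000000e+00,
         1.00000000e+00]])}
```

View pics/top0.png

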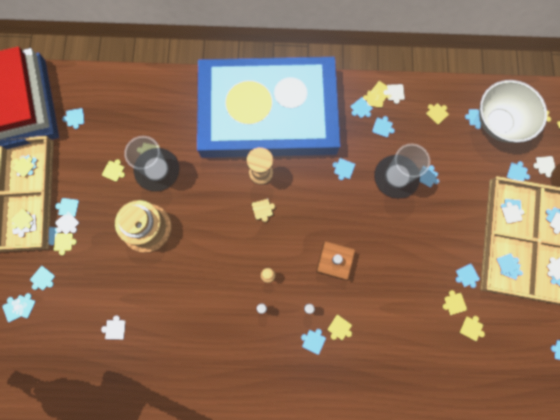

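View pics/side0.png

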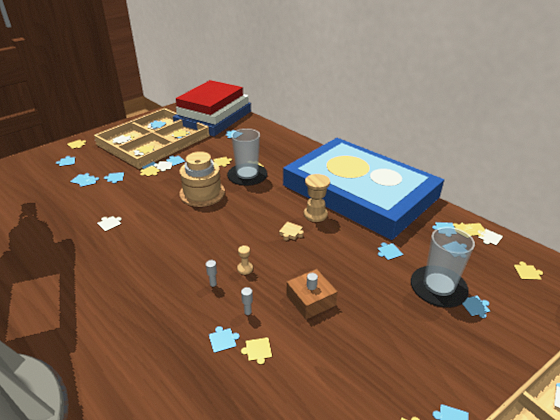

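Top view: the canister is at (142,225) with glass0 beside it at (155,168). The three pins are at (338,259) in the rest, (261,308) and (309,308). The one in the wooden rest lies farthest from the base (image up is +x) and fits the description. Next I confirm this in a crop and measure.

```bash
cat > h.py <<'E'
import numpy as np, cv2
from rig import sensors, grab_frame, camera_params, order
def ray(p,uv,z):
    K=p["camera_matrix"];T=p["world_from_camera"]
    d=T[:3,:3]@np.linalg.solve(K,[uv[0],uv[1],1.]); o=T[:3,3]
    return o+d*(z-o[2])/d[2]
def cloud(p,d):
    K=p["camera_matrix"];T=p["world_from_camera"]
    v,u=np.mgrid[:d.shape[0],:d.shape[1]]
    c=np.stack([(u-K[0,2])/K[0,0]*d,(v-K[1,2])/K[1,1]*d,d],-1)
    w=c@T[:3,:3].T+T[:3,3]; w[d<=0]=np.nan; return w
def s():
    q=sensors.sense(); print("t",round(q["clock"],2),"p",q["eef_pos"].round(1),"r",q["tcp_rot"].round(4),"F",q["contact_force"].round(1),"M",q["wrist_torque"].round(3),"g",round(q["grasp_force"],1),"o",round(q["opening"]*85.4,1),"q6",q["qpos"].round(2)); return q
E
python3 - <<'E'
from h import *
p=camera_params("top"); im=np.load("pics/top0rgb.npy"); d=np.load("pics/top0.npy"); W=cloud(p,d)
hsv=cv2.cvtColor(im,cv2.COLOR_RGB2HSV)
for c in [(338,259),(261,308),(309,308)]:
    m=np.zeros(d.shape,np.uint8); m[c[1]-10:c[1]+11,c[0]-10:c[0]+11]=1
    m&=((hsv[:,:,1]<70)&(hsv[:,:,2]>90)).astype(np.uint8)
    v,u=np.nonzero(m); z=W[v,u,2]; t=z>np.nanmax(z)-4
    P=ray(p,(u[t].mean(),v[t].mean()),58 if c[0]==338 else 53)
    print(c,len(u),"px top",u[t].mean(),v[t].mean(),"P",P.round(1),"zmax",np.nanmax(z).round(1),"dist",np.hypot(*P[:2]).round(1),np.nanmean(W[v[t],u[t]],0).round(1))
# canister: height slices
R=W[180:270,95:185].reshape(-1,3)
for lo,hi in [(92,100),(63,69)]:
    q=R[(R[:,2]>lo)&(R[:,2]<hi)]
    (x,y),r=cv2.minEnclosingCircle(q[:,:2].astype(np.float32)); print("slice",lo,len(q),x,y,r,np.median(q[:,2]))
R=W[120:200,110:190].reshape(-1,3); q=R[(R[:,2]>20)]; print("glass0",len(q)); 
if len(q)>5: print(q.min(0),q.max(0))
for n,c in (("coaster0",(156,170)),("coaster1",(398,176))): print(n,ray(p,c,2).round(1))
a=cv2.resize(im[235:325,245:365],None,fx=5,fy=5,interpolation=cv2.INTER_CUBIC)
b=cv2.resize(im[190:262,105:175],(584,600)[::-1] if 0 else (440,450),interpolation=cv2.INTER_CUBIC)
o=np.zeros((450,790,3),np.uint8); a=cv2.resize(a,(400,300)); o[:300,:400]=a; o[:450,400:790]=cv2.resize(b,(390,450))[:450]
cv2.imwrite("pics/crop.png",o[:,:,::-1])
E
```

```text
(338, 259) 83 px top 336.95348837209303 258.83720930232556 P [ 503.  -149.8   58. ] zmax 61.1 dist 524.8 [ 503.  -149.7   58.5]
(261, 308) 95 px top 261.09090909090907 308.20454545454544 P [403.1  -4.8  53. ] zmax 55.9 dist 403.1 [403.1  -4.8  53.6]
(309, 308) 95 px top 309.02 308.5 P [405.8 -97.2  53. ] zmax 55.8 dist 417.3 [405.8 -97.1  53.5]
slice 92 591 560.0384521484375 247.43080139160156 27.635902404785156 95.92007230131912
slice 63 609 560.0211181640625 247.11607360839844 44.32865524291992 65.86626971315332
glass0 1190
[656.21905212 204.08710512  20.42485753] [723.51627523 270.21219786 113.54496469]
coaster0 [689.  237.8   2. ]
coaster1 [ 694.6 -289.9    2. ]
```

View pics/crop.png

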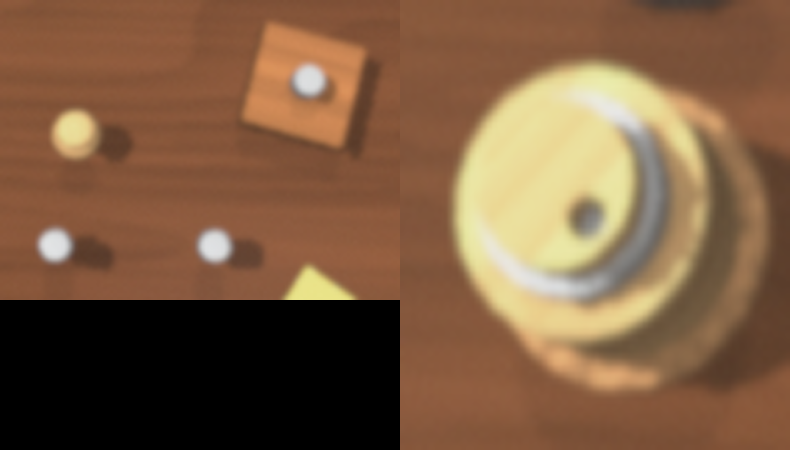

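Crop: the pin in the wooden rest is at (310,80) in the crop. At 525 mm it is farther from the base than the two free-standing ones (403 and 417 mm). The collar hole is at crop (587,217), which is source pixel about (138.6,224.7). I go over the canister first and look at the hole with the wrist camera.

The manual's scale: shifts go in shares of 0.75 m and turns go in shares of 180 degrees. Converting my numbers, -0.39 m / 0.75 = -0.52, -0.175 m / 0.75 = -0.2333.

Request:
move_arm(motion=[[0, 0, 0, -0.52, -0.2333, 0, 0.085], [0, 0, 0, -0.52, -0.2333, 0, 0.085], [0, 0, 0, -0.52, -0.2333, 0, 0.085], [0, 0, 0, -0.52, -0.2333, 0, 0.085], [0, 0, 0, -0.52, -0.2333, 0, 0.085], [0, 0, 0, -0.52, -0.2333, 0, 0.085], [0, 0, 0, -0.52, -0.2333, 0, 0.085], [0, 0, 0, -0.52, -0.2333, 0, 0.085]])

```text
clock: 1.1
eef_pos: [541.6, 248.6, 230.9]
tcp_rot: [-3.141, 0.0, 2.717]
contact_force: [-0.7, 0.3, 0.5]
opening: 0.997
grasp_force: 0.0
```

Run:
```python
from h import *
s(); p=camera_params("wrist"); im,d=grab_frame("wrist"); W=cloud(p,d)
print(p["world_from_camera"].round(3)); print(p["camera_matrix"])
np.savez("pics/w1.npz",im=im,d=d,T=p["world_from_camera"],K=p["camera_matrix"])
cv2.imwrite("pics/w1.png",im[:,:,::-1])
P=camera_params("top"); print("hole top-cam",ray(P,(138.6,224.7),90))
```

```text
t 1.1 p [541.6 248.6 230.9] r [-3.1409e+00  3.0000e-04  2.7167e+00] F [-0.7  0.3  0.5] M [-0.039  0.024 -0.048] g 0.0 o 85.2 q6 [ 0.43  0.31  1.7  -0.    1.14 -0.72]
[[ 4.11000e-01  8.74000e-01  2.59000e-01  4.76101e+02]
 [ 9.12000e-01 -3.94000e-01 -1.17000e-01  2.78992e+02]
 [-0.00000e+00  2.84000e-01 -9.59000e-01  3.73882e+02]
 [ 0.00000e+00  0.00000e+00  0.00000e+00  1.00000e+00]]
[[314.55061567   0.         277.59236785]
 [  0.         314.55061567 213.33660359]
 [  0.           0.           1.        ]]
hole top-cam [551.31531026 235.60533025  90.        ]
```

View pics/w1.png

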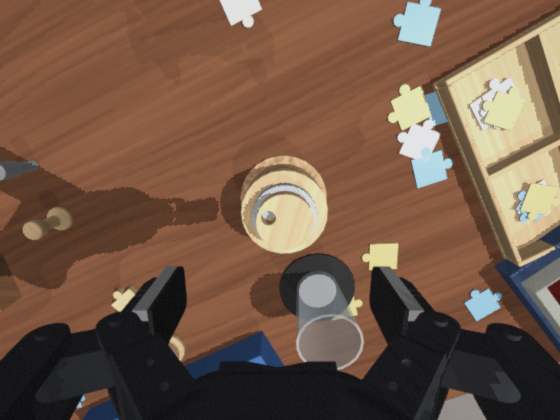

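The wrist view shows the canister at about (284,215), with the hole, a dim grey disc, at (268,217). I measure the hole and collar in this image and in the top image.

Run:
```python
from h import *
def meas(im,d,p,c,r):
    W=cloud(p,d); hsv=cv2.cvtColor(im,cv2.COLOR_RGB2HSV)
    x0,y0=c[0]-r,c[1]-r; S=hsv[y0:y0+2*r,x0:x0+2*r]
    m=((S[:,:,1]<110)).astype(np.uint8)
    n,l,st,ce=cv2.connectedComponentsWithStats(m)
    for i in range(1,n):
        if st[i,4]>=5: 
            u=ce[i]+[x0,y0]; print("  blob",u.round(2),st[i],ray(p,u,96).round(1))
    q=W.reshape(-1,3); q=q[(abs(q[:,2]-96)<3)&(np.hypot(q[:,0]-560,q[:,1]-247)<45)]
    (x,y),rr=cv2.minEnclosingCircle(q[:,:2].astype(np.float32)); print("  collar",x,y,rr,len(q), np.median(q[:,2]))
    q=W.reshape(-1,3); q=q[(abs(q[:,2]-66)<3)&(np.hypot(q[:,0]-560,q[:,1]-247)<60)]
    (x,y),rr=cv2.minEnclosingCircle(q[:,:2].astype(np.float32)); print("  jar",x,y,rr,len(q))
z=np.load("pics/w1.npz"); p=dict(camera_matrix=z["K"],world_from_camera=z["T"])
print("wrist"); meas(z["im"],z["d"],p,(268,217),14)
print("top"); meas(np.load("pics/top0rgb.npy"),np.load("pics/top0.npy"),camera_params("top"),(138,225),9)
print("hsv wrist"); print(cv2.cvtColor(z["im"],cv2.COLOR_RGB2HSV)[208:228,257:281,1])
```

```text
wrist
  blob [267.5 216.5] [  0   0  28  28 784] [550.  235.4  96. ]
  collar 561.8140258789062 247.46270751953125 27.286787033081055 2380 96.44613294093892
  jar 561.6538696289062 247.7444610595703 44.129581451416016 2219
top
  blob [137.5 224.5] [  0   0  18  18 324] [550.6 235.8  96. ]
  collar 560.4916381835938 246.7255401611328 27.413406372070312 571 95.92007230131912
  jar 560.0211181640625 247.11607360839844 44.32865524291992 609
hsv wrist
[[  2  14  58  64  59  58  57  56  55  57  59  60  58  58  57  56  55  57
   61  69  73  74  76  73]
 [  2  41  65  60  60  58  57  56  55  56  59  60  58  58  56  55  56  58
   63  70  73  74  73  71]
 [  6  66  64  60  58  57  57  54  51  51  55  57  57  55  55  55  56  58
   65  71  74  76  73  70]
 [ 20  71  63  60  58  57  52  43  30  26  22  19  27  31  46  53  58  60
   65  72  74  74  73  71]
 [ 35  65  61  60  57  52  35   7   1   1   3   3   2   4  10  31  54  60
   64  70  73  74  72  69]
 [ 55  63  60  58  55  35   7   1   2   4   3   5   4   4   4   5  32  57
   61  67  72  73  71  69]
 [ 56  60  61  59  54  10   2   4   4   4  
[... 671 characters left out ...]
60  58  58  66  81  95  95  97 102 103  99  98 102  97  97  97  91
   81  75  72  70  70  70]
 [ 61  60  58  58  57  67  84  93  94  97  98 100 100  97 100 101  92  82
   76  73  71  70  70  69]
 [ 61  60  58  57  57  58  70  86  93  93  96  99  98  97  93  86  83  76
   75  73  70  70  69  69]
 [ 58  60  57  58  56  59  62  70  76  81  87  84  89  88  79  76  71  74
   74  71  70  70  70  69]
 [ 57  58  58  56  57  60  61  61  61  63  67  68  69  69  64  66  70  73
   73  71  71  70  69  67]
 [ 56  58  57  57  58  60  62  60  60  59  57  58  59  60  62  67  71  74
   72  71  70  70  70  68]
 [ 56  57  57  57  60  61  61  61  60  57  56  57  58  60  64  68  73  74
   72  71  69  69  69  68]]
```

Request:
move_arm(motion=[[0, 0, 0, -0.172, -0.5053, 0, 0.05], [0, 0, 0, -0.172, -0.5053, 0, 0.05], [0, 0, 0, -0.172, -0.5053, 0, 0.05], [0, 0, 0, -0.172, -0.5053, 0.04, 0.05], [0, 0, 0, -0.172, -0.5053, 0.08, 0.05], [0, 0, 0, -0.172, -0.5053, 0.08, 0.05], [0, 0, 0, -0.172, -0.5053, 0.08, 0.05], [0, 0, 0, -0.172, -0.5053, 0.08, 0.05]])

```text
clock: 2.15
eef_pos: [501.8, -147.6, 170.3]
tcp_rot: [-3.141, -0.002, 2.719]
contact_force: [-0.7, 0.1, -0.0]
opening: 0.586
grasp_force: 0.0
```

Run:
```python
from h import *
s(); p=camera_params("wrist"); im,d=grab_frame("wrist"); W=cloud(p,d)
q=s()
np.savez("pics/w2.npz",im=im,d=d,T=p["world_from_camera"],K=p["camera_matrix"])
cv2.imwrite("pics/w2.png",im[:,:,::-1])
R=W.reshape(-1,3); C=im.reshape(-1,3).astype(int)
n=(np.hypot(R[:,0]-503,R[:,1]+150)<25)&(abs(R[:,2]-58)<3)
a=R[n]; print(len(a)); (x,y),r=cv2.minEnclosingCircle(a[:,:2].astype(np.float32)); print("pin top",x,y,r,np.median(a[:,2]))
```

```text
t 2.15 p [ 501.8 -147.6  170.3] r [-3.1414e+00 -2.0000e-03  2.7190e+00] F [-0.7  0.1 -0. ] M [-0.011 -0.022  0.01 ] g 0.0 o 50.1 q6 [-0.29  0.27  1.91  0.    0.97 -1.44]
t 2.2 p [ 502.3 -146.5  170.9] r [ 3.1413e+00 -1.3000e-03  2.7198e+00] F [-0.1  0.3 -0.5] M [ 0.001 -0.01   0.021] g 0.0 o 49.9 q6 [-0.29  0.27  1.91  0.    0.97 -1.44]
336
pin top 503.77227783203125 -150.22732543945312 9.04235553741455 58.19798241645499
```

View pics/w2.png

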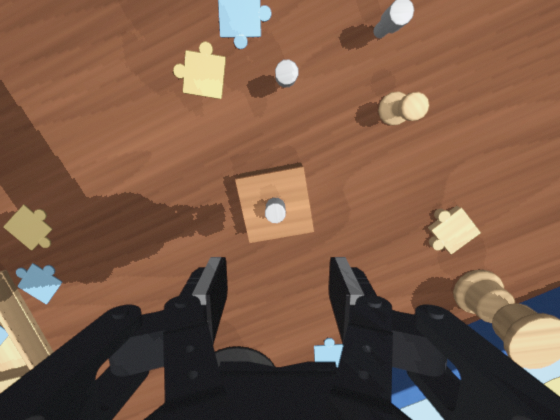

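The wrist view shows the rest at (275,205) with the pin head at (275,211). It measures (503.8,-150.2), radius 9.0, z 58, which agrees with the top camera. I descend on it.

To row units: 0.12 m / 0.75 = 0.16, 0.11 m / 0.75 = 0.1467.

Request:
move_arm(motion=[[0, 0, 0, -0.0033, -0.0033, 0.04, 0.045], [0, 0, 0, -0.0033, -0.0033, 0.08, 0.045], [0, 0, 0, -0.0033, -0.0033, 0.12, 0.045], [0, 0, 0, -0.0033, -0.0033, 0.1467, 0.045], [0, 0, 0, -0.0033, -0.0033, 0.16, 0.045], [0, 0, 0, -0.0033, -0.0033, 0.16, 0.045]])

```text
clock: 2.95
eef_pos: [504.1, -149.3, 51.3]
tcp_rot: [3.142, -0.001, 2.722]
contact_force: [0.9, 0.8, 0.6]
opening: 0.53
grasp_force: 0.0
```

Run:
```python
from h import *
s(); p=camera_params("wrist"); im,d=grab_frame("wrist"); W=cloud(p,d);s()
np.savez("pics/w3.npz",im=im,d=d,T=p["world_from_camera"],K=p["camera_matrix"])
R=W.reshape(-1,3)
n=(np.hypot(R[:,0]-503,R[:,1]+150)<14)&(abs(R[:,2]-58)<3)
a=R[n]; print(len(a)); (x,y),r=cv2.minEnclosingCircle(a[:,:2].astype(np.float32)); print("pin top",x,y,r,np.median(a[:,2]))
```

```text
t 2.95 p [ 504.1 -149.3   51.3] r [ 3.1415e+00 -7.0000e-04  2.7222e+00] F [0.9 0.8 0.6] M [0.03  0.028 0.029] g 0.0 o 45.3 q6 [-0.29  0.45  1.98  0.    0.71 -1.44]
t 3.0 p [ 504.5 -149.8   51.8] r [3.1414e+00 4.0000e-04 2.7217e+00] F [ 0.9 -0.5  0.8] M [-0.07   0.062 -0.014] g 0.0 o 44.8 q6 [-0.29  0.45  1.98  0.    0.71 -1.44]
1001
pin top 503.4532775878906 -150.05528259277344 9.030884742736816 58.283640347594854
```

Run:
```python
from h import *
for f,tcp,yaw in (("pics/w1.npz",(541.6,248.6,230.9),2.717),("pics/w2.npz",(502,-147,170.6),2.719),("pics/w3.npz",(504.3,-149.5,51.5),2.722)):
    z=np.load(f); p=dict(camera_matrix=z["K"],world_from_camera=z["T"]); W=cloud(p,z["d"])-np.array(tcp)
    tx=np.array([np.cos(yaw),np.sin(yaw),0]);ty=np.array([np.sin(yaw),-np.cos(yaw),0])
    X,Y,Z=W@tx,W@ty,-W[...,2]
    m=(abs(X)<13)&(abs(Y)<62)&(abs(Y)>15)&(Z>-45)&(Z<15)
    for sg in (1,-1):
        k=m&(Y*sg>0); 
        h=np.histogram(Z[k],bins=np.arange(-45,16,3))[0]; print(f,sg,k.sum(),"Z pct",np.percentile(Z[k],[50,90,98,100]).round(1),"Y",np.percentile(Y[k],[1,99]).round(1),h)
```

```text
pics/w1.npz 1 2221 Z pct [-32.4 -19.4 -15.3 -12.8] Y [42.8 56.6] [268 296 263 242 236 231 193 188 153 113  38   0   0   0   0   0   0   0
   0   0]
pics/w1.npz -1 2216 Z pct [-32.6 -19.3 -15.3 -12.9] Y [-55.1 -41.3] [278 275 259 255 246 204 211 185 152 112  39   0   0   0   0   0   0   0
   0   0]
pics/w2.npz 1 2108 Z pct [-28.6 -11.7  -6.1  -2.2] Y [24.8 38.4] [ 99 363 150 181 179 185 166 160 140 138 127 105  77  36   2   0   0   0
   0   0]
pics/w2.npz -1 2097 Z pct [-28.8 -11.6  -6.2  -2.6] Y [-38.3 -24.7] [105 349 159 172 184 188 155 153 146 145 116 113  72  38   2   0   0   0
   0   0]
pics/w3.npz 1 2062 Z pct [-28.6 -11.2  -5.7  -1.8] Y [23.  36.7] [113 340 155 163 182 160 157 159 138 131 127 111  81  40   5   0   0   0
   0   0]
pics/w3.npz -1 2081 Z pct [-28.7 -11.2  -5.7  -2.4] Y [-35.4 -21.6] [125 336 167 154 183 164 163 148 144 136 120 110  80  47   4   0   0   0
   0   0]
```

To row units: 0.014 m / 0.75 = 0.0187, 0.007 m / 0.75 = 0.0093.

Request:
move_arm(motion=[[0, 0, 0, 0.0013, 0, 0.0093, 0.045], [0, 0, 0, 0.0013, 0, 0.0187, 0.045], [0, 0, 0, 0.0013, 0, 0.0187, 0.03], [0, 0, 0, 0.0013, 0, 0.0187, 0.01], [0, 0, 0, 0.0013, 0, 0.0187, 0.01], [0, 0, 0, 0.0013, 0, 0.0187, 0.01], [0, 0, 0, 0.0013, 0, 0.0187, 0.01], [0, 0, 0, 0.0013, 0, 0.0187, 0.01]], grip_force=40)

```text
clock: 4.0
eef_pos: [503.1, -150.2, 37.4]
tcp_rot: [-3.142, 0.0, 2.721]
contact_force: [-0.6, 0.2, 1.1]
opening: 0.192
grasp_force: 39.1
```

To row units: -0.15 m / 0.75 = -0.2, -0.14 m / 0.75 = -0.1867.

Request:
move_arm(motion=[[0, 0, 0, 0, 0, -0.0133, 0.01], [0, 0, 0, 0, 0, -0.0333, 0.01], [0, 0, 0, 0, 0, -0.0667, 0.01], [0, 0, 0, 0, 0, -0.1067, 0.01], [0, 0, 0, 0, 0, -0.16, 0.01], [0, 0, 0, 0, 0, -0.1867, 0.01], [0, 0, 0, 0, 0, -0.2, 0.01]])

```text
clock: 4.88
eef_pos: [503.7, -150.3, 189.5]
tcp_rot: [3.141, 0.003, 2.721]
contact_force: [-0.4, 0.5, -1.4]
opening: 0.194
grasp_force: 39.0
```

Run:
```python
from h import *
s(); im,d=grab_frame("side"); s()
p=camera_params("wrist"); im2,d2=grab_frame("wrist");W=cloud(p,d2)
q=W.reshape(-1,3); tcp=s()["eef_pos"]
n=(np.hypot(q[:,0]-tcp[0],q[:,1]-tcp[1])<16)&(q[:,2]<tcp[2]+30)&(q[:,2]>tcp[2]-40)
print("pin pts",n.sum(), np.percentile(q[n],[1,99],axis=0).round(1))
cv2.imwrite("pics/s1.png",np.hstack([cv2.resize(im[100:340,180:400],(400,436)),cv2.resize(im2[150:400,150:400],(400,436))])[:,:,::-1])
```

```text
t 4.88 p [ 503.7 -150.3  189.5] r [3.1412e+00 2.8000e-03 2.7208e+00] F [-0.4  0.5 -1.4] M [-0.044 -0.035 -0.036] g 39.0 o 16.6 q6 [-0.29  0.24  1.89 -0.    1.01 -1.44]
t 4.92 p [ 503.9 -150.3  189.8] r [3.1412e+00 3.0000e-03 2.7208e+00] F [ 0.4 -0.2 -0.7] M [ 0.007 -0.023  0.011] g 39.0 o 16.4 q6 [-0.29  0.24  1.89  0.    1.01 -1.44]
t 4.97 p [ 503.5 -150.2  188.6] r [3.1413e+00 2.1000e-03 2.7208e+00] F [-0.2  0.3 -0.9] M [ 0.021  0.002 -0.017] g 39.0 o 16.2 q6 [-0.29  0.25  1.89  0.    1.   -1.44]
pin pts 2706 [[ 489.1 -159.2  162.6]
 [ 512.7 -135.5  218. ]]
```

View pics/s1.png

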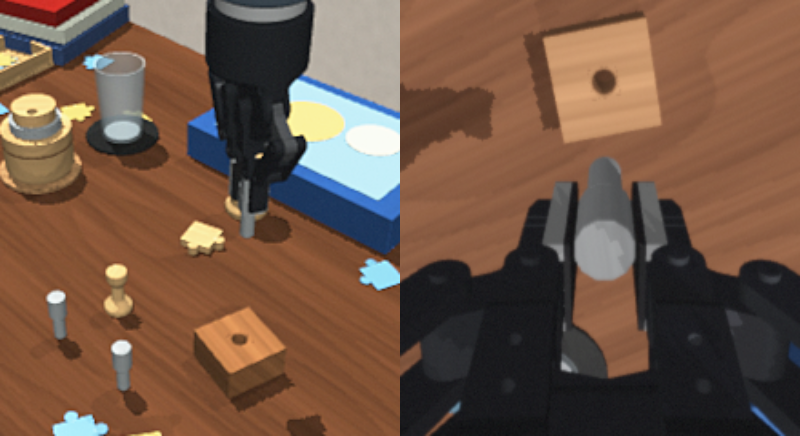

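The left panel shows the pin held upright under the gripper; the right panel shows the rest's hole empty. Now over the canister.

To row units: 0.371 m / 0.75 = 0.4947, 0.1145 m / 0.75 = 0.1527.

Request:
move_arm(motion=[[0, 0, 0, 0.1527, 0.4947, 0, 0.01], [0, 0, 0, 0.1527, 0.4947, 0, 0.01], [0, 0, 0, 0.1527, 0.4947, 0, 0.01], [0, 0, 0, 0.1527, 0.4947, 0, 0.01], [0, 0, 0, 0.1527, 0.4947, 0, 0.01], [0, 0, 0, 0.1527, 0.4947, 0, 0.01], [0, 0, 0, 0.1527, 0.4947, 0.0267, 0.01], [0, 0, 0, 0.1527, 0.4947, 0.04, 0.01]])

```text
clock: 5.98
eef_pos: [548.6, 235.2, 154.8]
tcp_rot: [-3.139, -0.002, 2.723]
contact_force: [0.6, -0.5, -1.4]
opening: 0.199
grasp_force: 39.3
```

```bash
cat > look.py <<'E'
from h import *
import sys
P=[];
p=camera_params("wrist"); im,d=grab_frame("wrist"); W=cloud(p,d)
for i in range(4): grab_frame("side"); P.append(sensors.sense()["eef_pos"])
tcp=np.mean(P,0); print("tcp mean",tcp.round(2),np.std(P,0).round(2)); s()
np.savez("pics/%s.npz"%sys.argv[1],im=im,d=d,T=p["world_from_camera"],K=p["camera_matrix"],tcp=tcp)
q=W.reshape(-1,3); g=cv2.cvtColor(im,cv2.COLOR_RGB2HSV).reshape(-1,3).astype(int)
a=q[(np.hypot(q[:,0]-561,q[:,1]-247)<34)&(abs(q[:,2]-96.3)<2.5)]
(x,y),r=cv2.minEnclosingCircle(a[:,:2].astype(np.float32)); print("collar",x,y,r)
a=q[(np.hypot(q[:,0]-561,q[:,1]-247)<50)&(abs(q[:,2]-66)<2.5)]
(x,y),r=cv2.minEnclosingCircle(a[:,:2].astype(np.float32)); print("jar",x,y,r)
n=(np.hypot(q[:,0]-tcp[0],q[:,1]-tcp[1])<14)&(abs(q[:,2]-tcp[2]-20.6)<2)&(g[:,2]>80); a=q[n]
(x,y),r=cv2.minEnclosingCircle(a[:,:2].astype(np.float32)); print("head",n.sum(),x,y,r,np.median(a[:,2]))
cv2.imwrite("pics/%s.png"%sys.argv[1],im[:,:,::-1])
E
python3 look.py w5
```

```text
tcp mean [549.42 233.58 156.3 ] [0.68 0.17 0.95]
t 6.22 p [550.2 233.9 157.4] r [-3.1413e+00 -1.0000e-04  2.7191e+00] F [ 0.2 -0.1  0. ] M [-0.024 -0.055  0.001] g 39.3 o 16.7 q6 [ 0.4   0.39  1.76 -0.    0.99 -0.75]
collar 561.460205078125 247.60252380371094 27.162424087524414
jar 561.6216430664062 247.5838623046875 44.064064025878906
head 988 549.4275512695312 235.6975555419922 8.98270320892334 175.7122588099877
```

View pics/w5.png

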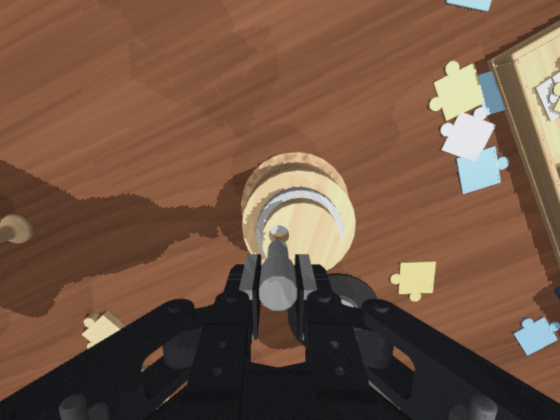

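The hole shows at (279,233), just above the foot of the pin held at (278,290). The arm was still settling, so I measure once more now that it has stopped.

```bash
python3 look.py w6
python3 - <<'E'
from h import *
def hole(im,p,c,r):
    S=cv2.cvtColor(im,cv2.COLOR_RGB2HSV)[:,:,1].astype(float); x0,y0=int(c[0]-r),int(c[1]-r)
    s_=S[y0:y0+2*r+1,x0:x0+2*r+1]; m=((s_<44)|(s_>80)).astype(np.uint8)
    n,l,st,ce=cv2.connectedComponentsWithStats(m); i=l[r-1:r+2,r-1:r+2].max()
    ctr=max(cv2.findContours((l==i).astype(np.uint8),0,1)[0],key=len)
    (u,v),R=cv2.minEnclosingCircle(ctr); print(st[i],(u+x0,v+y0),R,"centroid",ce[i]+[x0,y0]); 
    for w in ((u+x0,v+y0),ce[i]+[x0,y0]): print("   ",ray(p,w,96).round(2))
z=np.load("pics/w1.npz"); hole(z["im"],dict(camera_matrix=z["K"],world_from_camera=z["T"]),(268,217),9)
im=np.load("pics/top0rgb.npy"); S=cv2.cvtColor(im,cv2.COLOR_RGB2HSV)
print(S[218:231,131:146,1]); print(S[218:231,131:146,2])
E
```

```text
tcp mean [550.53 234.63 157.91] [0.03 0.23 0.02]
t 6.47 p [550.5 234.9 157.9] r [3.1409e+00 7.0000e-04 2.7201e+00] F [-0.7  0.4 -0.9] M [0.006 0.013 0.012] g 39.3 o 16.5 q6 [ 0.4   0.39  1.76 -0.    0.99 -0.75]
collar 561.4365234375 247.5974578857422 27.148895263671875
jar 561.4892578125 247.68524169921875 44.15119934082031
head 1112 550.8986206054688 234.456787109375 9.142553329467773 178.33699479010295
[  2   3  15  14 158] (268.5, 217.0) 7.632268905639648 centroid [268.17721519 217.46835443]
    [550.8  236.05  96.  ]
    [551.08 235.59  96.  ]
[[ 86  85  85  87  88  90  92  92  91  87  84  79  77  78  84]
 [ 85  86  85  88  89  92  93  92  89  84  80  77  78  80  85]
 [ 86  87  88  90  93  96  98  97  91  84  79  78  80  80  84]
 [ 86  89  90  92  97 103 104  99  92  89  84  81  80  79  85]
 [ 87  89  93  96 103 106 103  93  83  82  86  84  79  79  87]
 [ 88  90  93 100 104 103  91  65  47  56  76  82  79  83  91]
 [ 90  92  95 101 102  97  70  38  20  29  58  76  78  85  93]
 [ 92  93  93  97  96  88  52  24  11  23  49  70  80  92  95]
 [ 93  92  88  89  92  83  49  24  21  34 
[... 393 characters left out ...]
4 228]
 [235 235 235 235 233 231 226 223 225 229 232 234 234 233 226]
 [235 235 235 234 229 218 202 191 196 212 224 231 234 233 223]
 [235 235 234 230 216 186 158 146 151 171 202 225 233 231 219]
 [235 235 233 222 191 149 129 125 129 142 182 220 232 228 207]
 [235 234 232 217 172 132 121 126 130 142 177 218 230 223 190]
 [235 235 232 218 172 131 122 130 136 154 191 221 226 214 171]
 [235 235 233 224 189 148 135 139 149 173 209 222 217 189 151]
 [235 235 234 230 214 184 165 166 178 199 217 217 193 159 134]
 [235 235 235 233 228 219 208 206 213 217 215 195 164 136 127]
 [235 235 234 234 233 231 227 225 224 216 192 162 139 126 127]
 [235 234 234 234 234 232 229 225 215 190 159 137 128 130 131]]
```

To row units: 0.03 m / 0.75 = 0.04, 0.029 m / 0.75 = 0.0387.

Request:
move_arm(motion=[[0, 0, 0, 0, 0.0008, 0.0133, 0.01], [0, 0, 0, 0, 0.0008, 0.0267, 0.01], [0, 0, 0, 0, 0.0008, 0.0333, 0.01], [0, 0, 0, 0, 0.0008, 0.036, 0.01], [0, 0, 0, 0, 0.0008, 0.0373, 0.01], [0, 0, 0, 0, 0.0008, 0.0387, 0.01], [0, 0, 0, 0, 0.0008, 0.04, 0.01]])

```text
clock: 7.35
eef_pos: [550.5, 235.9, 127.4]
tcp_rot: [3.141, 0.0, 2.721]
contact_force: [0.4, -0.3, -0.9]
opening: 0.194
grasp_force: 39.3
```

To row units: 0.003 m / 0.75 = 0.004, 0.002 m / 0.75 = 0.0027.

Request:
move_arm(motion=[[0, 0, 0, 0, 0, 0.0013, 0.01], [0, 0, 0, 0, 0, 0.0027, 0.01], [0, 0, 0, 0, 0, 0.004, 0.01], [0, 0, 0, 0, 0, 0.004, 0.01]])

```text
clock: 7.85
eef_pos: [550.3, 235.9, 124.2]
tcp_rot: [-3.142, -0.0, 2.721]
contact_force: [0.0, -0.2, -0.1]
opening: 0.194
grasp_force: 39.3
```

No resistance 4 mm below the collar's top: the foot is in the hole.

To row units: 0.009 m / 0.75 = 0.012, 0.0075 m / 0.75 = 0.01.

Request:
move_arm(motion=[[0, 0, 0, 0, 0, 0.002, 0.01], [0, 0, 0, 0, 0, 0.004, 0.01], [0, 0, 0, 0, 0, 0.006, 0.01], [0, 0, 0, 0, 0, 0.008, 0.01], [0, 0, 0, 0, 0, 0.01, 0.01], [0, 0, 0, 0, 0, 0.012, 0.01], [0, 0, 0, 0, 0, 0.012, 0.01]])

```text
clock: 8.72
eef_pos: [550.3, 235.8, 115.1]
tcp_rot: [-3.141, -0.0, 2.721]
contact_force: [0.9, -1.0, -0.4]
opening: 0.192
grasp_force: 39.3
```

To row units: 0.0022 m / 0.75 = 0.0029, 0.0018 m / 0.75 = 0.0024.

Request:
move_arm(motion=[[0, 0, 0, 0, 0, 0.0008, 0.01], [0, 0, 0, 0, 0, 0.0016, 0.01], [0, 0, 0, 0, 0, 0.0024, 0.01], [0, 0, 0, 0, 0, 0.0029, 0.01], [0, 0, 0, 0, 0, 0.0029, 0.01]])

```text
clock: 9.35
eef_pos: [550.3, 235.9, 113.1]
tcp_rot: [-3.142, 0.0, 2.721]
contact_force: [-0.6, 0.6, -0.4]
opening: 0.19
grasp_force: 39.3
```

To row units: 0.0004 m / 0.75 = 0.0005.

Request:
move_arm(motion=[[0, 0, 0, 0, 0, 0.0005, 0.01], [0, 0, 0, 0, 0, 0.0005, 0.022], [0, 0, 0, 0, 0, 0.0005, 0.03], [0, 0, 0, 0, 0, 0.0005, 0.04], [0, 0, 0, 0, 0, 0.0005, 0.045], [0, 0, 0, 0, 0, 0.0005, 0.045]], grip_force=20)

```text
clock: 10.1
eef_pos: [550.4, 235.9, 112.7]
tcp_rot: [3.142, 0.0, 2.721]
contact_force: [-0.6, 0.9, 0.1]
opening: 0.529
grasp_force: 0.0
```

```bash
sed -i 's/-20.6)<2)/-20.6)<4)/' look.py; python3 look.py w7
```

```text
tcp mean [550.36 235.87 112.68] [0.01 0.01 0.02]
t 10.35 p [550.4 235.9 112.7] r [-3.1416  0.      2.7208] F [-0.7  0.2 -0.2] M [-0.022  0.004 -0.017] g 0.0 o 45.2 q6 [ 0.4   0.45  1.79 -0.    0.91 -0.75]
collar 561.7779541015625 247.603271484375 27.452693939208984
jar 561.6492309570312 247.43560791015625 44.22618103027344
head 1198 550.9038696289062 236.310302734375 9.14802360534668 133.04120125974222
```

Pin head top reads 133 mm (expected 80+53), so it is standing on the ring and let go. Next I lift, centre over the axis at about (561.1,247.2) and open.

To row units: -0.055 m / 0.75 = -0.0733, -0.03 m / 0.75 = -0.04.

Request:
move_arm(motion=[[0, 0, 0, 0, 0, -0.0133, 0.045], [0, 0, 0, 0, 0, -0.04, 0.045], [0, 0, 0, 0, 0, -0.0733, 0.045], [0, 0, 0, -0.004, 0.0107, -0.0733, 0.06], [0, 0, 0, -0.0069, 0.0196, -0.0733, 0.075], [0, 0, 0, -0.0069, 0.0196, -0.0733, 0.075], [0, 0, 0, -0.0069, 0.0196, -0.0733, 0.075], [0, 0, 0, -0.0069, 0.0196, -0.0733, 0.075]])

```text
clock: 11.35
eef_pos: [560.8, 247.0, 167.2]
tcp_rot: [-3.141, -0.001, 2.721]
contact_force: [-0.6, -0.1, 0.1]
opening: 0.882
grasp_force: 0.0
```

Run:
```python
from h import *
s();p=camera_params("wrist"); im,d=grab_frame("wrist");W=cloud(p,d);q0=s()
q=W.reshape(-1,3)
for h_,c,r in ((96.3,(561,247),34),(66,(561,247),50),(133,(550.5,235.9),14)):
    a=q[(np.hypot(q[:,0]-c[0],q[:,1]-c[1])<r)&(abs(q[:,2]-h_)<2.5)]
    if len(a)>9:
        (x,y),R=cv2.minEnclosingCircle(a[:,:2].astype(np.float32)); print(h_,x,y,R,len(a),np.median(a[:,2]))
```

```text
t 11.35 p [560.8 247.  167.2] r [-3.1409e+00 -6.0000e-04  2.7207e+00] F [-0.6 -0.1  0.1] M [-0.015  0.048  0.075] g 0.0 o 75.4 q6 [ 0.41  0.4   1.72 -0.    1.02 -0.74]
t 11.4 p [560.9 247.  167.3] r [-3.1411e+00 -4.0000e-04  2.7207e+00] F [-0.2 -0.2  0.1] M [ 0.022  0.008 -0.024] g 0.0 o 75.0 q6 [ 0.41  0.4   1.72 -0.    1.02 -0.74]
96.3 561.488037109375 247.78250122070312 27.15475845336914 3381 96.4196857105631
66 561.6546020507812 247.32315063476562 44.0595817565918 3284 66.41203817313426
133 551.0424194335938 236.0450897216797 9.038908004760742 633 133.02499603435948
```

To row units: 0.095 m / 0.75 = 0.1267, 0.093 m / 0.75 = 0.124.

Request:
move_arm(motion=[[0, 0, 0, 0, 0, 0.0333, 0.075], [0, 0, 0, 0, 0, 0.0667, 0.075], [0, 0, 0, 0, 0, 0.0933, 0.075], [0, 0, 0, 0, 0, 0.1133, 0.075], [0, 0, 0, 0, 0, 0.124, 0.075], [0, 0, 0, 0, 0, 0.1267, 0.075], [0, 0, 0, 0, 0, 0.1267, 0.075]])

```text
clock: 12.28
eef_pos: [561.4, 247.3, 73.1]
tcp_rot: [3.141, 0.0, 2.721]
contact_force: [-0.8, 0.0, 0.2]
opening: 0.876
grasp_force: 0.0
```

Run:
```python
from h import *
p=camera_params("wrist"); im,d=grab_frame("wrist");q0=s()
W=cloud(p,d); yaw=q0["tcp_rot"][2]; w=W-q0["eef_pos"]
tx=np.array([np.cos(yaw),np.sin(yaw),0]);ty=np.array([np.sin(yaw),-np.cos(yaw),0])
X,Y=w@tx,w@ty
for sg in (1,-1):
    k=(abs(X)<12)&(Y*sg>36)&(Y*sg<54)&(W[...,2]>68)&(W[...,2]<100); z=W[...,2][k]; print(sg,k.sum(),np.percentile(z,[0,2,10]).round(1),np.percentile(Y[k],[1,99]).round(1))
im2,_=grab_frame("side"); cv2.imwrite("pics/s2.png",np.hstack([cv2.resize(im2[110:230,140:260],(400,400),interpolation=2),cv2.resize(im[130:420,130:430],(400,400))])[:,:,::-1])
```

```text
t 12.32 p [561.5 247.3  73.3] r [3.1409e+00 7.0000e-04 2.7208e+00] F [-0.8  0.9 -0.6] M [-0.003  0.001  0.   ] g 0.0 o 75.2 q6 [ 0.41  0.52  1.78 -0.    0.85 -0.74]
1 813 [68.1 83.7 86.4] [37.7 51.1]
-1 812 [68.2 83.8 86.4] [-50.  -36.6]
```

View pics/s2.png

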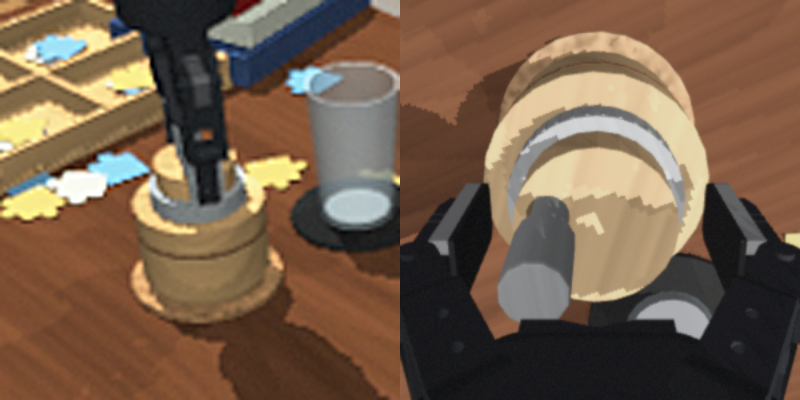

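Pin stands in the collar, and the open fingers straddle the ring with tips at about 82 mm. I lower to the ring's height and pinch it.

To row units: 0.0085 m / 0.75 = 0.0113, 0.006 m / 0.75 = 0.008.

Request:
move_arm(motion=[[0, 0, 0, 0, 0, 0.004, 0.075], [0, 0, 0, 0, 0, 0.008, 0.075], [0, 0, 0, 0, 0, 0.0113, 0.075], [0, 0, 0, 0, 0, 0.0113, 0.07], [0, 0, 0, 0, 0, 0.0113, 0.066], [0, 0, 0, 0, 0, 0.0113, 0.062], [0, 0, 0, 0, 0, 0.0113, 0.055], [0, 0, 0, 0, 0, 0.0113, 0.055]], grip_force=26)

```text
clock: 13.38
eef_pos: [561.0, 247.0, 64.6]
tcp_rot: [-3.141, 0.0, 2.721]
contact_force: [-1.4, -1.0, 5.5]
opening: 0.73
grasp_force: 27.3
```

Run:
```python
from h import *
s()
```

```text
t 13.38 p [561.  247.   64.6] r [-3.1413  0.      2.7209] F [-1.4 -1.   5.5] M [-0.463  0.364 -0.017] g 27.3 o 62.3 q6 [ 0.41  0.53  1.78 -0.    0.83 -0.74]
```

To row units: 0.18 rad / 3.1416 = 0.0573.

Request:
move_arm(motion=[[0, 0, 0.0095, 0, 0, 0, 0.055], [0, 0, 0.0191, 0, 0, 0, 0.055], [0, 0, 0.0286, 0, 0, 0, 0.055], [0, 0, 0.0382, 0, 0, 0, 0.055], [0, 0, 0.0477, 0, 0, 0, 0.055], [0, 0, 0.0573, 0, 0, 0, 0.055]])

```text
clock: 14.12
eef_pos: [561.1, 247.0, 64.6]
tcp_rot: [-3.141, 0.0, 2.541]
contact_force: [-2.2, -1.4, 6.2]
opening: 0.73
grasp_force: 27.3
```

```bash
cat > pz.py <<'E'
from h import *
p=camera_params("wrist"); im,d=grab_frame("wrist"); W=cloud(p,d).reshape(-1,3)
k=(np.hypot(W[:,0]-550.7,W[:,1]-236)<7)&(W[:,2]>110)&(W[:,2]<136)
a=W[k]; print("head",k.sum(),"z95",np.percentile(a[:,2],[50,90,97]).round(1), a[a[:,2]>np.percentile(a[:,2],80)-3].mean(0).round(1)); s()
E
python3 pz.py
```

```text
head 394 z95 [133.1 133.7 134.1] [546.8 237.8 133.1]
t 14.18 p [561.1 247.   64.6] r [-3.1413e+00  3.0000e-04  2.5393e+00] F [-1.4 -1.2  4.9] M [-0.381  0.422  0.363] g 27.3 o 62.4 q6 [ 0.41  0.53  1.78 -0.    0.83 -0.56]
```

To row units: 0.12 rad / 3.1416 = 0.0382.

Request:
move_arm(motion=[[0, 0, 0.008, 0, 0, 0, 0.055], [0, 0, 0.0159, 0, 0, 0, 0.055], [0, 0, 0.0239, 0, 0, 0, 0.055], [0, 0, 0.0318, 0, 0, 0, 0.055], [0, 0, 0.0382, 0, 0, 0, 0.055]])

```text
clock: 14.8
eef_pos: [561.1, 247.1, 64.6]
tcp_rot: [-3.141, 0.0, 2.421]
contact_force: [-1.8, -1.6, 5.0]
opening: 0.734
grasp_force: 27.3
```

```bash
python3 pz.py
```

```text
head 346 z95 [132.6 133.6 133.9] [545.8 238.2 132.8]
t 14.85 p [561.1 247.1  64.6] r [-3.1414e+00  4.0000e-04  2.4201e+00] F [-1.4 -2.7  5.7] M [-0.378  0.401  0.382] g 27.3 o 62.8 q6 [ 0.41  0.53  1.78 -0.    0.83 -0.44]
```

Turned 0.30 rad, running torque about 0.39 N m and head still at 133. I go on in small steps.

To row units: 0.1 rad / 3.1416 = 0.0318.

Request:
move_arm(motion=[[0, 0, 0.008, 0, 0, 0, 0.055], [0, 0, 0.0159, 0, 0, 0, 0.055], [0, 0, 0.0239, 0, 0, 0, 0.055], [0, 0, 0.0318, 0, 0, 0, 0.055], [0, 0, 0.0318, 0, 0, 0, 0.055]])

```text
clock: 15.48
eef_pos: [561.1, 247.1, 64.6]
tcp_rot: [-3.141, 0.0, 2.321]
contact_force: [-1.8, -2.0, 5.8]
opening: 0.733
grasp_force: 27.3
```

```bash
python3 pz.py
```

```text
head 1580 z95 [120.1 126.3 127.7] [549.6 237.3 124.8]
t 15.53 p [561.1 247.1  64.6] r [-3.1415e+00  2.0000e-04  2.3212e+00] F [-1.4 -1.8  5.4] M [-0.303  0.367  0.133] g 27.3 o 62.6 q6 [ 0.41  0.53  1.78 -0.    0.83 -0.34]
```

Run:
```python
from h import *
p=camera_params("wrist"); im,d=grab_frame("wrist"); q=cloud(p,d).reshape(-1,3);s()
g=im.reshape(-1,3).astype(int)
k=(np.hypot(q[:,0]-550.7,q[:,1]-236)<13)
print(np.histogram(q[k,2],bins=np.arange(90,138,3)))
for z in (120,125,133):
    a=q[k&(abs(q[:,2]-z)<1.5)&(g.sum(1)>200)]
    if len(a)>20: print(z,len(a),cv2.minEnclosingCircle(a[:,:2].astype(np.float32)))
```

```text
t 15.57 p [561.1 247.1  64.6] r [-3.1415e+00  2.0000e-04  2.3211e+00] F [-1.7 -1.3  5. ] M [-0.315  0.345  0.18 ] g 27.3 o 62.4 q6 [ 0.41  0.53  1.78 -0.    0.83 -0.34]
(array([  22,  475, 1287,  157,  179,   99,   60,  296,  313,  359,  376,
        362,  170,   12,    0]), array([ 90,  93,  96,  99, 102, 105, 108, 111, 114, 117, 120, 123, 126,
       129, 132, 135]))
120 377 ((553.7675170898438, 234.9091796875), 8.545740127563477)
125 335 ((552.60888671875, 235.51611328125), 7.794482707977295)
```

Run:
```python
from h import *
p=camera_params("wrist"); im,d=grab_frame("wrist"); im2,_=grab_frame("side")
K=p["camera_matrix"];T=np.linalg.inv(p["world_from_camera"])
for z in (120,133):
    c=(T@[550.7,236,z,1])[:3]; print(z,(K@c/c[2])[:2])
cv2.imwrite("pics/m1.png",np.hstack([cv2.resize(im2[125:215,155:245],(400,400),interpolation=2),cv2.resize(im[180:420,160:400],(400,400))])[:,:,::-1]); s()
```

```text
120 [230.13430558 350.00053435]
133 [223.73827792 380.99469995]
t 15.68 p [561.2 247.1  64.6] r [-3.1415e+00  2.0000e-04  2.3212e+00] F [-1.5 -1.1  4.9] M [-0.363  0.34   0.12 ] g 27.3 o 62.3 q6 [ 0.41  0.53  1.78 -0.    0.83 -0.34]
```

View pics/m1.png

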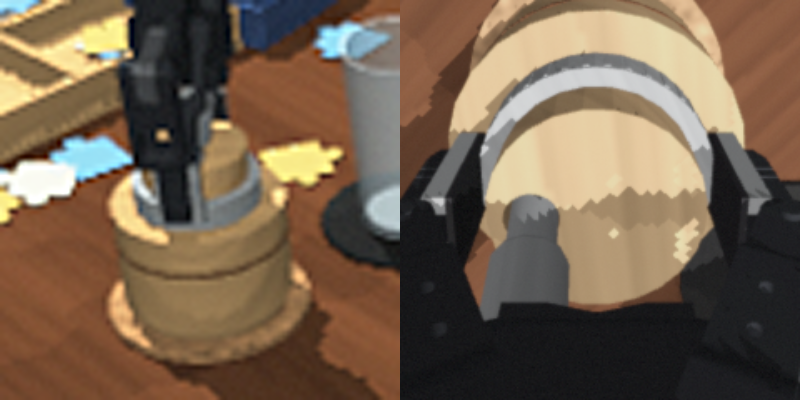

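The pin is still standing: shaft visible between collar and head, head top hidden by the palm. I'll use the visible shaft (z 99–108) as the drop signal and turn on.

To row units: 0.1 rad / 3.1416 = 0.0318.

Request:
move_arm(motion=[[0, 0, 0.008, 0, 0, 0, 0.055], [0, 0, 0.0159, 0, 0, 0, 0.055], [0, 0, 0.0239, 0, 0, 0, 0.055], [0, 0, 0.0318, 0, 0, 0, 0.055]])

```text
clock: 16.18
eef_pos: [561.2, 247.1, 64.6]
tcp_rot: [-3.142, 0.0, 2.221]
contact_force: [-0.9, -1.0, 5.1]
opening: 0.728
grasp_force: 27.3
```

```bash
cat > pz.py <<'E'
from h import *
s(); p=camera_params("wrist"); im,d=grab_frame("wrist"); q=cloud(p,d).reshape(-1,3)
k=(np.hypot(q[:,0]-550.7,q[:,1]-236)<13)
print("z>90 by 3:",np.histogram(q[k,2],bins=np.arange(90,138,3))[0]); s()
E
python3 pz.py
```

```text
t 16.18 p [561.2 247.1  64.6] r [-3.1416e+00  3.0000e-04  2.2209e+00] F [-0.9 -1.   5.1] M [-0.323  0.355  0.469] g 27.3 o 62.2 q6 [ 0.41  0.53  1.78 -0.    0.83 -0.24]
z>90 by 3: [  26  480 1271  169  172  102   72  294  330  364  354  272   46    0
    0]
t 16.23 p [561.1 247.1  64.6] r [-3.1415e+00  3.0000e-04  2.2196e+00] F [-1.5 -1.   5.3] M [-0.318  0.353  0.341] g 27.3 o 62.2 q6 [ 0.41  0.53  1.78 -0.    0.83 -0.24]
```

Turned 0.50 rad and the shaft is still visible. I keep going.

To row units: 0.1 rad / 3.1416 = 0.0318.

Request:
move_arm(motion=[[0, 0, 0.008, 0, 0, 0, 0.055], [0, 0, 0.0159, 0, 0, 0, 0.055], [0, 0, 0.0239, 0, 0, 0, 0.055], [0, 0, 0.0318, 0, 0, 0, 0.055]])

```text
clock: 16.73
eef_pos: [561.2, 247.1, 64.6]
tcp_rot: [3.141, 0.0, 2.121]
contact_force: [-1.0, -0.3, 5.0]
opening: 0.733
grasp_force: 27.3
```

```bash
python3 pz.py
```

```text
t 16.73 p [561.2 247.1  64.6] r [3.1414e+00 4.0000e-04 2.1210e+00] F [-1.  -0.3  5. ] M [-0.258  0.385  0.408] g 27.3 o 62.6 q6 [ 0.41  0.53  1.78 -0.    0.83 -0.14]
z>90 by 3: [  24  485 1254  165  164   84   99  321  319  373  324  142    0    0
    0]
t 16.77 p [561.2 247.1  64.6] r [3.1415e+00 3.0000e-04 2.1196e+00] F [-1.3 -1.5  5. ] M [-0.266  0.389  0.405] g 27.3 o 62.8 q6 [ 0.41  0.53  1.78 -0.    0.83 -0.14]
```

To row units: 0.1 rad / 3.1416 = 0.0318.

Request:
move_arm(motion=[[0, 0, 0.008, 0, 0, 0, 0.055], [0, 0, 0.0159, 0, 0, 0, 0.055], [0, 0, 0.0239, 0, 0, 0, 0.055], [0, 0, 0.0318, 0, 0, 0, 0.055]])

```text
clock: 17.27
eef_pos: [561.2, 247.1, 64.6]
tcp_rot: [3.141, 0.0, 2.021]
contact_force: [-1.8, -1.2, 5.0]
opening: 0.73
grasp_force: 27.3
```

```bash
python3 pz.py
```

```text
t 17.27 p [561.2 247.1  64.6] r [3.1414e+00 3.0000e-04 2.0209e+00] F [-1.8 -1.2  5. ] M [-0.216  0.432  0.391] g 27.3 o 62.4 q6 [ 0.41  0.53  1.78 -0.    0.83 -0.04]
z>90 by 3: [  0 300 963 183 210 219 238 257 274 519 544   0   0   0   0]
t 17.32 p [561.2 247.2  64.6] r [3.1414e+00 3.0000e-04 2.0196e+00] F [-1.5 -1.3  5.3] M [-0.32   0.399  0.349] g 27.3 o 62.2 q6 [ 0.41  0.53  1.78 -0.    0.83 -0.04]
```

The head's points now end at 120 mm and cover everything down to the collar, so the pin dropped home (0.60–0.70 rad). I turn on gently, watching torque and the pin's position.

To row units: 0.06 rad / 3.1416 = 0.0191.

Request:
move_arm(motion=[[0, 0, 0.0048, 0, 0, 0, 0.055], [0, 0, 0.0095, 0, 0, 0, 0.055], [0, 0, 0.0143, 0, 0, 0, 0.055], [0, 0, 0.0191, 0, 0, 0, 0.055]])

```text
clock: 17.82
eef_pos: [561.2, 247.1, 64.6]
tcp_rot: [3.141, 0.0, 1.961]
contact_force: [-1.3, -1.5, 5.1]
opening: 0.73
grasp_force: 27.3
```

```bash
cat > pz.py <<'E'
from h import *
q0=sensors.sense(); p=camera_params("wrist"); im,d=grab_frame("wrist"); q=cloud(p,d).reshape(-1,3)
k=(np.hypot(q[:,0]-550.7,q[:,1]-236)<13)
a=q[k&(q[:,2]>112)&(q[:,2]<118.5)]
A=np.c_[2*a[:,:2],np.ones(len(a))]; c=np.linalg.lstsq(A,(a[:,:2]**2).sum(1),rcond=None)[0]
print("z>90 by 3:",np.histogram(q[k,2],bins=np.arange(90,126,3))[0],"head side fit",c[:2].round(2),"r",np.sqrt(c[2]+c[0]**2+c[1]**2).round(2))
q1=s(); print("Mz",q0["wrist_torque"][2].round(3),q1["wrist_torque"][2].round(3),"q6",q0["qpos"][5].round(4))
E
python3 pz.py
```

```text
z>90 by 3: [  0 278 970 198 194 227 238 267 271 487 450] head side fit [551.45 234.72] r 8.51
t 17.88 p [561.2 247.1  64.7] r [3.1413e+00 3.0000e-04 1.9604e+00] F [-1.4 -1.1  5.1] M [-0.235  0.407  0.387] g 27.3 o 62.4 q6 [ 0.41  0.53  1.78 -0.    0.83  0.02]
Mz 0.418 0.387 q6 0.0224
```

To row units: 0.02 rad / 3.1416 = 0.0064.

Request:
move_arm(motion=[[0, 0, 0.0032, 0, 0, 0, 0.055], [0, 0, 0.0064, 0, 0, 0, 0.055], [0, 0, 0.0095, 0, 0, 0, 0.055], [0, 0, 0.0121, 0, 0, 0, 0.055]])

```text
clock: 18.38
eef_pos: [561.3, 247.2, 64.6]
tcp_rot: [3.141, 0.0, 1.923]
contact_force: [-0.8, -1.4, 4.9]
opening: 0.733
grasp_force: 27.3
```

```bash
python3 pz.py
```

```text
z>90 by 3: [  0 274 970 198 202 227 230 256 272 488 383] head side fit [551.47 234.67] r 8.57
t 18.43 p [561.2 247.1  64.6] r [3.1413e+00 3.0000e-04 1.9230e+00] F [-0.4 -0.8  5.3] M [-0.245  0.418  0.37 ] g 27.3 o 62.6 q6 [ 0.41  0.53  1.78 -0.    0.83  0.06]
Mz 0.44 0.37 q6 0.0602
```

To row units: 0.024 rad / 3.1416 = 0.0076.

Request:
move_arm(motion=[[0, 0, 0.0025, 0, 0, 0, 0.055], [0, 0, 0.0051, 0, 0, 0, 0.055], [0, 0, 0.0076, 0, 0, 0, 0.055]])

```text
clock: 18.8
eef_pos: [561.2, 247.2, 64.6]
tcp_rot: [3.141, 0.0, 1.899]
contact_force: [-0.2, -0.8, 5.7]
opening: 0.73
grasp_force: 27.3
```

```bash
python3 pz.py
```

```text
z>90 by 3: [  0 295 953 202 197 220 236 259 286 462 351] head side fit [551.5  234.67] r 8.56
t 18.85 p [561.2 247.2  64.6] r [3.1413e+00 3.0000e-04 1.8990e+00] F [-2.  -1.1  4.8] M [-0.28   0.382  0.375] g 27.3 o 62.4 q6 [ 0.41  0.53  1.78 -0.    0.83  0.08]
Mz 0.422 0.375 q6 0.0842
```

To row units: 0.024 rad / 3.1416 = 0.0076.

Request:
move_arm(motion=[[0, 0, 0.0025, 0, 0, 0, 0.055], [0, 0, 0.0051, 0, 0, 0, 0.055], [0, 0, 0.0076, 0, 0, 0, 0.055]])

```text
clock: 19.23
eef_pos: [561.2, 247.2, 64.6]
tcp_rot: [3.141, 0.0, 1.875]
contact_force: [-1.5, -0.3, 5.6]
opening: 0.736
grasp_force: 27.3
```

```bash
python3 pz.py
```

```text
z>90 by 3: [  0 295 956 193 214 217 246 268 270 408 330] head side fit [551.75 234.59] r 8.51
t 19.27 p [561.2 247.1  64.6] r [3.1413e+00 3.0000e-04 1.8750e+00] F [-0.9 -1.4  4.3] M [-0.283  0.393  0.431] g 27.3 o 62.3 q6 [ 0.41  0.53  1.78 -0.    0.83  0.11]
Mz 0.431 0.431 q6 0.1082
```

To row units: 0.024 rad / 3.1416 = 0.0076.

Request:
move_arm(motion=[[0, 0, 0.0025, 0, 0, 0, 0.055], [0, 0, 0.0051, 0, 0, 0, 0.055], [0, 0, 0.0076, 0, 0, 0, 0.055]])

```text
clock: 19.65
eef_pos: [561.2, 247.1, 64.6]
tcp_rot: [3.141, 0.0, 1.851]
contact_force: [-1.0, -0.5, 4.8]
opening: 0.731
grasp_force: 27.3
```

```bash
python3 pz.py
```

```text
z>90 by 3: [  0 276 914 196 201 226 234 274 281 433 347] head side fit [551.55 235.24] r 8.55
t 19.7 p [561.3 247.2  64.6] r [3.1412e+00 2.0000e-04 1.8509e+00] F [ 0.  -0.5  4.9] M [-0.217  0.404  0.384] g 27.3 o 62.6 q6 [ 0.41  0.53  1.78 -0.    0.83  0.13]
Mz 0.431 0.384 q6 0.1322
```

The pin began to shift (+0.6 mm), so the pocket wall has reached it. I use finer steps until it bears.

To row units: 0.006 rad / 3.1416 = 0.0019.

Request:
move_arm(motion=[[0, 0, 0.0019, 0, 0, 0, 0.055], [0, 0, 0.0038, 0, 0, 0, 0.055], [0, 0, 0.0057, 0, 0, 0, 0.055]])

```text
clock: 20.08
eef_pos: [561.3, 247.2, 64.6]
tcp_rot: [3.141, 0.0, 1.833]
contact_force: [-1.2, -0.6, 5.6]
opening: 0.73
grasp_force: 27.3
```

```bash
python3 pz.py
```

```text
z>90 by 3: [  0 282 911 188 202 237 245 262 275 406 333] head side fit [551.84 235.19] r 8.54
t 20.12 p [561.3 247.2  64.7] r [3.1412e+00 2.0000e-04 1.8331e+00] F [-1.7 -0.6  5. ] M [-0.223  0.35   0.409] g 27.3 o 62.4 q6 [ 0.41  0.53  1.78 -0.    0.83  0.15]
Mz 0.439 0.409 q6 0.1502
```

To row units: 0.018 rad / 3.1416 = 0.0057.

Request:
move_arm(motion=[[0, 0, 0.0019, 0, 0, 0, 0.055], [0, 0, 0.0038, 0, 0, 0, 0.055], [0, 0, 0.0057, 0, 0, 0, 0.055]])

```text
clock: 20.5
eef_pos: [561.3, 247.2, 64.6]
tcp_rot: [3.141, 0.0, 1.815]
contact_force: [-0.7, -0.1, 5.0]
opening: 0.733
grasp_force: 27.3
```

```bash
python3 pz.py
```

```text
z>90 by 3: [  0 299 881 211 195 238 256 257 290 356 309] head side fit [552.11 235.01] r 8.56
t 20.55 p [561.3 247.2  64.6] r [3.1412e+00 2.0000e-04 1.8152e+00] F [-1.5 -0.9  4.7] M [-0.255  0.351  0.366] g 27.3 o 62.6 q6 [ 0.41  0.53  1.78 -0.    0.83  0.17]
Mz 0.395 0.366 q6 0.1682
```

To row units: 0.018 rad / 3.1416 = 0.0057.

Request:
move_arm(motion=[[0, 0, 0.0019, 0, 0, 0, 0.055], [0, 0, 0.0038, 0, 0, 0, 0.055], [0, 0, 0.0057, 0, 0, 0, 0.055]])

```text
clock: 20.92
eef_pos: [561.3, 247.2, 64.6]
tcp_rot: [3.141, 0.0, 1.797]
contact_force: [-1.1, -1.1, 5.5]
opening: 0.731
grasp_force: 27.3
```

```bash
python3 pz.py
```

```text
z>90 by 3: [  0 270 890 191 224 218 253 264 285 351 310] head side fit [552.19 235.27] r 8.57
t 20.98 p [561.3 247.2  64.6] r [3.1412e+00 2.0000e-04 1.7971e+00] F [-1.4 -1.6  5.1] M [-0.194  0.34   0.371] g 27.3 o 62.8 q6 [ 0.41  0.53  1.78 -0.    0.83  0.19]
Mz 0.381 0.371 q6 0.1861
```

To row units: 0.018 rad / 3.1416 = 0.0057.

Request:
move_arm(motion=[[0, 0, 0.0019, 0, 0, 0, 0.055], [0, 0, 0.0038, 0, 0, 0, 0.055], [0, 0, 0.0057, 0, 0, 0, 0.055]])

```text
clock: 21.35
eef_pos: [561.3, 247.2, 64.6]
tcp_rot: [3.141, 0.0, 1.779]
contact_force: [-0.6, -1.1, 5.5]
opening: 0.735
grasp_force: 27.3
```

```bash
python3 pz.py
```

```text
z>90 by 3: [  0 257 883 209 212 239 246 272 287 337 288] head side fit [552.42 235.42] r 8.47
t 21.4 p [561.3 247.2  64.6] r [3.1412e+00 2.0000e-04 1.7791e+00] F [-0.6 -0.6  5. ] M [-0.24   0.393  0.39 ] g 27.3 o 62.5 q6 [ 0.41  0.53  1.78 -0.    0.83  0.2 ]
Mz 0.466 0.39 q6 0.2041
```

To row units: 0.012 rad / 3.1416 = 0.0038.

Request:
move_arm(motion=[[0, 0, 0.0019, 0, 0, 0, 0.055], [0, 0, 0.0038, 0, 0, 0, 0.055]])

```text
clock: 21.65
eef_pos: [561.3, 247.2, 64.6]
tcp_rot: [3.141, 0.0, 1.767]
contact_force: [-1.7, -0.6, 5.2]
opening: 0.734
grasp_force: 27.3
```

```bash
python3 pz.py
```

```text
z>90 by 3: [  0 269 877 199 220 231 239 271 303 325 284] head side fit [552.5  235.32] r 8.58
t 21.7 p [561.3 247.2  64.6] r [3.1412e+00 2.0000e-04 1.7671e+00] F [-0.7 -1.4  4.9] M [-0.23   0.405  0.423] g 27.3 o 62.4 q6 [ 0.41  0.53  1.78 -0.    0.83  0.22]
Mz 0.46 0.423 q6 0.2161
```

To row units: 0.012 rad / 3.1416 = 0.0038.

Request:
move_arm(motion=[[0, 0, 0.0019, 0, 0, 0, 0.055], [0, 0, 0.0038, 0, 0, 0, 0.055]])

```text
clock: 21.95
eef_pos: [561.3, 247.2, 64.6]
tcp_rot: [3.141, 0.0, 1.755]
contact_force: [-0.7, -1.4, 4.6]
opening: 0.733
grasp_force: 27.3
```

```bash
python3 pz.py
```

```text
z>90 by 3: [  0 280 850 203 220 238 242 279 287 336 269] head side fit [552.59 235.48] r 8.48
t 22.0 p [561.3 247.1  64.6] r [3.1411e+00 2.0000e-04 1.7552e+00] F [-1.2 -1.   5.4] M [-0.299  0.365  0.493] g 27.3 o 62.4 q6 [ 0.41  0.53  1.78 -0.    0.83  0.23]
Mz 0.491 0.493 q6 0.2281
```

Torque has risen to 0.49, perhaps the first bearing. One small step more.

To row units: 0.006 rad / 3.1416 = 0.0019.

Request:
move_arm(motion=[[0, 0, 0.001, 0, 0, 0, 0.055], [0, 0, 0.0019, 0, 0, 0, 0.055]])

```text
clock: 22.25
eef_pos: [561.3, 247.2, 64.6]
tcp_rot: [3.141, 0.0, 1.75]
contact_force: [-1.7, -0.9, 5.3]
opening: 0.731
grasp_force: 27.3
```

Run:
```python
from h import *
M=[sensors.sense()["wrist_torque"][2]]
for i in range(4): grab_frame("side"); M.append(sensors.sense()["wrist_torque"][2])
print(np.round(M,3),np.mean(M).round(3),sensors.sense()["clock"])
```

```text
[0.521 0.482 0.492 0.47  0.426] 0.478 22.45
```

To row units: 0.006 rad / 3.1416 = 0.0019.

Request:
move_arm(motion=[[0, 0, 0.001, 0, 0, 0, 0.055], [0, 0, 0.0019, 0, 0, 0, 0.055]])

```text
clock: 22.7
eef_pos: [561.3, 247.2, 64.6]
tcp_rot: [3.141, 0.0, 1.744]
contact_force: [-0.5, -1.6, 4.3]
opening: 0.734
grasp_force: 27.3
```

```bash
cat > mz.py <<'E'
from h import *
M=[sensors.sense()["wrist_torque"][2]]
for i in range(4): grab_frame("side"); M.append(sensors.sense()["wrist_torque"][2])
q=sensors.sense(); print(np.round(M,3),np.mean(M).round(3),q["clock"],q["tcp_rot"][2].round(4),q["opening"])
E
python3 mz.py
```

```text
[0.493 0.471 0.489 0.444 0.459] 0.471 22.9 1.7437 0.7278480698948672
```

To row units: 0.008 rad / 3.1416 = 0.0025.

Request:
move_arm(motion=[[0, 0, 0.0013, 0, 0, 0, 0.055], [0, 0, 0.0025, 0, 0, 0, 0.055]])

```text
clock: 23.15
eef_pos: [561.3, 247.2, 64.6]
tcp_rot: [3.141, 0.0, 1.736]
contact_force: [0.0, -1.3, 4.8]
opening: 0.73
grasp_force: 27.3
```

```bash
python3 mz.py
```

```text
[0.532 0.6   0.476 0.547 0.495] 0.53 23.35 1.7358 0.73177876314616
```

Stiffness is now about 7 N m/rad and the torque 0.53 (about 0.11 above running). One more step of the same size makes it firm.

To row units: 0.008 rad / 3.1416 = 0.0025.

Request:
move_arm(motion=[[0, 0, 0.0013, 0, 0, 0, 0.055], [0, 0, 0.0025, 0, 0, 0, 0.055]])

```text
clock: 23.6
eef_pos: [561.3, 247.1, 64.6]
tcp_rot: [3.141, 0.0, 1.728]
contact_force: [-0.4, -0.9, 5.1]
opening: 0.733
grasp_force: 27.3
```

```bash
python3 mz.py
```

```text
[0.632 0.625 0.588 0.598 0.594] 0.607 23.8 1.7278 0.7346555186514194
```

It bears firmly: 0.61 N m, about 0.19 above running or 12 N on the pin. I stop, let go and lift away.

To row units: -0.12 m / 0.75 = -0.16, -0.11 m / 0.75 = -0.1467.

Request:
move_arm(motion=[[0, 0, 0, 0, 0, 0, 0.064], [0, 0, 0, 0, 0, 0, 0.068], [0, 0, 0, 0, 0, 0, 0.075], [0, 0, 0, 0, 0, 0, 0.075], [0, 0, 0, 0, 0, -0.0267, 0.075], [0, 0, 0, 0, 0, -0.08, 0.075], [0, 0, 0, 0, 0, -0.1467, 0.075], [0, 0, 0, 0, 0, -0.16, 0.075]])

```text
clock: 24.8
eef_pos: [563.2, 248.1, 189.4]
tcp_rot: [3.135, -0.002, 1.727]
contact_force: [0.4, 0.4, -0.4]
opening: 0.878
grasp_force: 0.0
```

Run:
```python
from h import *
s(); grab_frame("side"); grab_frame("side"); p=camera_params("wrist"); im,d=grab_frame("wrist"); q=cloud(p,d).reshape(-1,3); s()
a=q[(np.hypot(q[:,0]-550.7,q[:,1]-236)<14)&(abs(q[:,2]-120)<2.5)]
print("head top",len(a),cv2.minEnclosingCircle(a[:,:2].astype(np.float32)),np.percentile(a[:,2],[5,50,95]))
im2,_=grab_frame("side"); cv2.imwrite("pics/end.png",np.hstack([cv2.resize(im2[80:320,120:360],(400,400)),cv2.resize(im[130:420,130:420],(400,400))])[:,:,::-1])
```

```text
t 24.8 p [563.2 248.1 189.4] r [ 3.1346e+00 -1.8000e-03  1.7268e+00] F [ 0.4  0.4 -0.4] M [ 0.054 -0.008  0.027] g 0.0 o 75.0 q6 [0.41 0.38 1.7  0.   1.06 0.26]
t 24.95 p [561.2 247.2 184.9] r [ 3.1404e+00 -3.0000e-04  1.7268e+00] F [-0.9 -0.9 -0.3] M [-0.026  0.048  0.05 ] g 0.0 o 75.0 q6 [0.41 0.38 1.7  0.   1.06 0.26]
head top 457 ((553.0720825195312, 235.2716522216797), 9.176021575927734) [118.91424384 120.72079745 121.836581  ]
```

View pics/end.png

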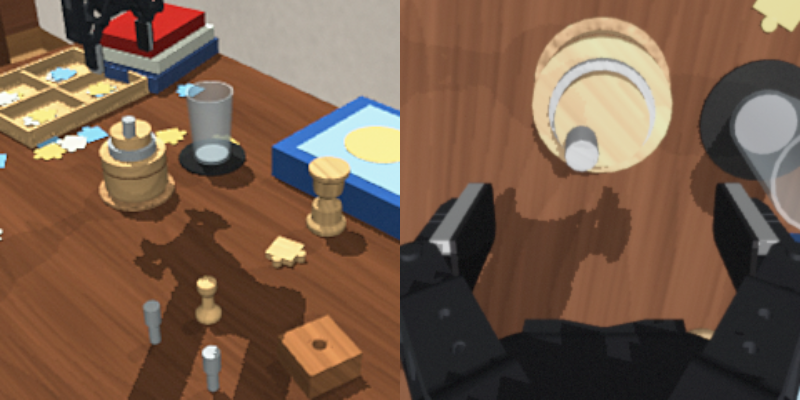

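The end view shows the pin's head down on the collar (head top 120.7 mm), the rest empty, the bystanders in place and the gripper clear.

Run:
```python
from h import *
print(order.sign_off())
```

```text
the job is handed in; nothing more can be done
None
```

The job is handed in: the pin was placed and dropped home after 0.6–0.7 rad of turning, the ring was brought up against it at roughly 12 N (estimated from wrist torque), and everything was let go at about 25 s; the sign-off gave no verdict.

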